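# Set the length stop to the pointer and wedge it fast

## Robot

A 6-joint arm with a two-finger parallel gripper is mounted at the origin on the work surface; the furniture and walls round the work are solid. World frame = base frame: x ahead of the robot, y to its left, z up, the work surface at z = 0. Lengths are in m, angles in rad, forces in N, time in s.
With the tool pointing down it reaches from about 0.35 to 0.8 m from the base axis. Payload 7.3 kg.
Tool frame: the origin (TCP) lies on the mounting face of the last link; the fingertips stand 173 mm ahead of it and the grasp point (between the pads) lies 155 mm ahead of it; z points along the fingers, y is the line along which they close (so a half turn about z gives the same grasp; the last joint's range is limited). The gripper opens to 85 mm and grips with 20 to 120 N. Pads are 22 mm wide; open, the fingers measure 114 mm over their backs; the gripper's body (76 mm by 85 mm) begins 54 mm behind the grasp point. The pads swing forward as they close: fully open they stand 13 mm farther back than shut.
Start: joints at [-1.495, 0.342, 1.524, -0, 1.275, -0.146], TCP at [0.116, -0.512, 0.405] pointing down, gripper open.
Joint ranges: [-2.53, 2.53], [-0.77, 2.02], [0.04, 2.7], [-1, 4.14], [0.28, 2.66], [-3.11, 3.11]. Speed limits (rad/s): [2.57, 2.57, 3.14, 3.14, 3.14, 3.14].

## Interface

Orientations are given as a unit quaternion [w, x, y, z].
In Python, from cell import robot gives the robot as it stands.
- The arm moves only by the tool jog_arm, never from a script. Its argument "increments" is a list of rows, each a list of 7 numbers: the shift along the tool's x, y, z in cm, then the turn, a rotation vector about the tool's x, y, z in rad, then the opening, from 0 (shut) to 1 (fully open). In form: [[tx, ty, tz, rx, ry, rz, fingers], ...]. A call has 1 to 5 rows; each row is the pose to reach, as a shift and turn from the pose commanded when the call began, along the tool's axes at that moment; what a row does not reach only later rows make up. A row lasts 1/10 s, in which the tool goes at most 50 mm and 8.59 degrees, less where a joint would pass 70% of its speed; a pose out of reach is approached as far as the arm can. A call with a gripper value outside its range is refused whole. The fingers move at their own pace and stop on an object; "squeeze" is the grip in N (left out, the last holds). Time passes only in rows, so rows that repeat a pose let the fingers close. It gives the time, the measured TCP pose, the force, the opening and the grip force at its end, in the units of the state.
- robot.get_obs(): the state, without advancing time (a new reading comes with each control period).
- robot.camera(name): name is "side" or "top" or "wrist"; returns (picture, depth): 400x640x3 uint8, red, green, blue; 400x640 float32, m along the optical axis (not along the pixel's ray), 0 where there is no reading.
- robot.calibration(name): a dict with "K" (3x3 intrinsics, pixels), "distortion" ([k1, k2, p1, p2, k3] as OpenCV has them; the pictures are not rectified), "R" (3x3) and "t" (3): a world point X has camera coordinates R X + t. Camera axes: x right, y down, z forward; pixel columns grow to the right and rows downward; lengths in m; the calibration is good to about 2 mm. A picture is of the moment at which its call begins: read the wrist's pose just before it. calibration takes no time and is no camera call; for the wrist camera it gives the pose at the moment of the call.
- robot.sign_off(): hands the job in; it is judged then, once.
The state is a dict: "time_s": time; "joint_pos": joint angles; "qd": joint speeds; "effort": joint torques, N m; "tcp_pos": TCP position; "orientation": TCP orientation; "ft_force": force on the tool from outside, world axes, zero at the start; "ft_torque": the same for the moment, N m; "width": opening from 0.0 (shut) to 1.0 (fully open); "finger_force": force on a finger pad.
Only numpy, scipy, OpenCV 4.12 (cv2) and the standard library are available. Lean on these libraries where they do the work, as an engineer would, in place of code of your own. Each camera call takes 0.05 s, during which the arm holds its last target. There are 200 camera calls.

## Task

Set this bench length stop: slide the stiff dark steel bar along its guide by the black post until the white line across the bar stands level with the tip of the red pointer, creeping up to it and not running past. Then slide the brass wedge in under the bridge by its orange thumb tab until it jams and holds the bar fast: press it home firmly, but stop when it bites and do not force it. Leave the electrode, the mould core and the loupe where they are.

Things in the scene. Friction and masses are not known exactly. Their poses are not given: they have to be found in the camera images.
- stop_fixture: Blue base plate, 100 mm (its x) by 235 mm (its y, -130 to +105), 14 mm thick, screwed down, with two steel rails along y (outer edges x = +-23, tops z = 25 mm) and an aluminium bridge over the bar (x = +-26, y = +-25.5, top z = 59 mm). Origin: underside, below the bridge's middle; z up. The bar slides along its +y, the wedge goes in along its +x.
- stop_bar: Dark steel bar 24 mm wide in the rails, top at z = 30 mm (up to 0.8 mm more or less, unseen), brass stop plate 50 mm high at its +y end, black post at its -y end. Axes as the fixture; slides only along +y, 60 mm in all, against about 6 N, and stays where left. Origin: on the fixture's origin when fully back, so its y in the fixture frame is the travel (0 to 10 mm at the start).
- bar_line (a point): Middle of the white line across the bar's top (1.8 mm wide); it moves with the bar.
- bar_grip (a point): Middle of the top of the bar's black post, 24 mm (fixture x) by 18 mm (fixture y), standing from z = 30 to z = 65 mm. Move the bar by pinching the post or by pushing its -y face, 9 mm behind this point.
- red_pointer: Red pointer clipped to the far (+x) rail, fixed, 33 mm high, same axes as the fixture. Origin on the fixture's centre line (x = 0) at the pointer's y.
- pointer_tip (a point): Tip of the red pointer, beside the bar's edge, 30 mm high. The bar is on the mark when bar_line and pointer_tip have the same y in the fixture's frame; at the start the line is 15 to 47 mm short of it (at lower y).
- thumb_wedge: Brass wedge 26 mm wide, captive under the bridge, orange thumb tab at its thick end. Slides along the fixture's +x, sinking 0.14 mm per mm, against 2 N, until its underside jams on the bar. Origin: on the fixture's origin at travel 0; starts at -10 to 0, jams somewhere between 13 and 27 mm (unseen). Then resistance climbs steeply. A push of 12 to 22 N jams it; over about 30 N scores the bar.
- wedge_tab (a point): Middle of the tab's outer (-x) face, 60 mm up. The tab is 32 mm wide (fixture y), 10 mm thick (x; this point is on its outer face) and reaches from z = 33 to 75 mm. Push this face along the fixture's +x. It stands outside the base's -x edge; the bench there is free. Friction holds the jammed wedge when let go.
- copper_electrode: Bystander: copper electrode, 31 x 30 x 36 mm, standing beyond the fixture. Origin: middle of its underside.
- steel_core: Bystander: grey steel mould core, 43 x 64 x 47 mm, standing beyond the fixture. Origin: middle of its underside.
- loupe: Bystander: black loupe, 34 mm across, 32 mm high, standing near the tab. Origin: middle of its underside.

How it is judged:
On the way, in this order (a step that is already met when the one before it is completed fails the run):
1. the bar's line stands at the pointer (within 2.5 mm) with the wedge still loose (y of bar_line in the frame of pointer_tip between -0.0025 and 0.0025 m and linear speed of stop_bar below 0.005 m/s and contact force between thumb_wedge and stop_bar below 1 N), for 0.3 s.
2. the wedge jams on the bar (contact force between thumb_wedge and stop_bar above 9 N), for 0.2 s.
At the end, for the whole second after the job is handed in: The white line is within 2.5 mm of the pointer's tip along the bar; the wedge, let go, still presses on the bar with more than 8 N; both are at rest (y of bar_line in the frame of pointer_tip between -0.0025 and 0.0025 m and contact force between thumb_wedge and stop_bar above 8 N and linear speed of each of stop_bar, thumb_wedge below 0.005 m/s); the robot touches nothing.
It fails at once if the line runs past the pointer by more than 5 mm (y of bar_line in the frame of pointer_tip above 0.005 m).
It fails at once if the wedge is forced: it presses on the bar with more than 45 N (contact force between thumb_wedge and stop_bar above 45 N).
It fails at once if a bystander is moved by more than 15 mm (distance of any of copper_electrode, steel_core, loupe from where it was at the start of the episode above 0.015 m).
It also fails if it takes over 45 s, if anything falls off the work surface, if the arm or the gripper's body presses on something with over 40 N, if the wrist force passes 120 N, or if a joint passes its speed limit or range.

## Working session

There is one attempt and no reset: what is moved stays moved. The work goes in short steps, Python scripts to look and compute and a tool call to move; the robot and the scene stay as the last step left them, time stands still between calls to the robot, and variables do not carry over. Pictures are saved under pics/ and viewed, at most 10 in all, crops included, and the job is handed in when it is done.

Besides the shell and the picture viewer there is one more tool, called by a JSON object that holds its "name" and its "arguments", one argument or row to a line. jog_arm: Moves the arm, as the interface text tells. Its arguments: {"type":"object","properties":{"increments":{"type":"array","items":{"type":"array","items":{"type":"number"}}},"squeeze":{"type":"number"}},"required":["increments"]}

```bash
mkdir -p pics; cat > h.py <<'E'
import numpy as np,cv2
from cell import robot
def snap(n,f,crop=None,s=1):
    im,d=robot.camera(n); np.savez('pics/'+f+'.npz',im=im,d=d,**{k:np.array(v) for k,v in robot.calibration(n).items()})
    show(im,f,crop,s)
def show(im,f,crop=None,s=1):
    if crop: im=im[crop[1]:crop[3],crop[0]:crop[2]]
    im=cv2.resize(im,None,fx=s,fy=s,interpolation=cv2.INTER_CUBIC)
    cv2.imwrite('pics/'+f+'.png',im[:,:,::-1])
def ray(f,uv):
    z=np.load('pics/'+f+'.npz'); p=cv2.undistortPoints(np.array([[uv]],float),z['K'],z['distortion'])[0,0]
    return z['R'].T@np.array([p[0],p[1],1]), -z['R'].T@z['t']
def atz(f,uv,h):
    r,c=ray(f,uv); return c+r*(h-c[2])/r[2]
def atd(f,uv):
    z=np.load('pics/'+f+'.npz'); r,c=ray(f,uv); return c+r*z['d'][int(round(uv[1])),int(round(uv[0]))]
E
python3 - <<'E'
from h import *
o=robot.get_obs(); print(o)
snap('top','top0'); snap('side','side0')
for n in('top','side'):
    c=robot.calibration(n); print(n,-c['R'].T@c['t'],c['R'][2])
E
```

```text
{'time_s': 0.0, 'joint_pos': array([-1.49500847e+00,  3.42763269e-01,  1.52501769e+00, -1.61245259e-05,
        1.27543540e+00, -1.46040850e-01]), 'qd': array([ 0.00163645,  0.00080581,  0.00021984, -0.00088144,  0.0009067 ,
        0.00019475]), 'effort': array([-2.01331472e-04, -4.33676827e+01, -2.46013606e+01, -9.70345468e-05,
        7.76956498e-03,  8.78904331e-06]), 'tcp_pos': array([ 0.11549572, -0.51200132,  0.40400447]), 'orientation': array([-8.11622631e-04,  9.93854718e-01,  1.10689383e-01,  2.08051963e-05]), 'ft_force': array([ 0.81761503,  0.24763609, -0.22169809]), 'ft_torque': array([ 0.0026607 , -0.02878137, -0.06642292]), 'finger_force': 0.0, 'width': 1.0013564937161488}
top [0.45265703 0.02838589 0.91460993] [ 0.18943088 -0.03656151 -0.98121313]
side [ 0.44976736 -0.68826467  0.7275508 ] [ 0.17031372  0.71280479 -0.68036943]
```

View pics/top0.png

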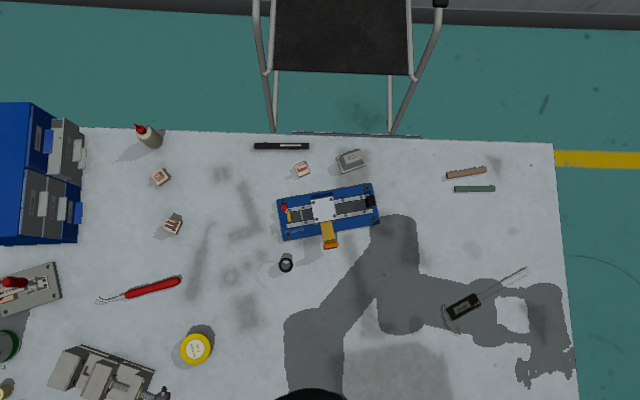

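View pics/side0.png

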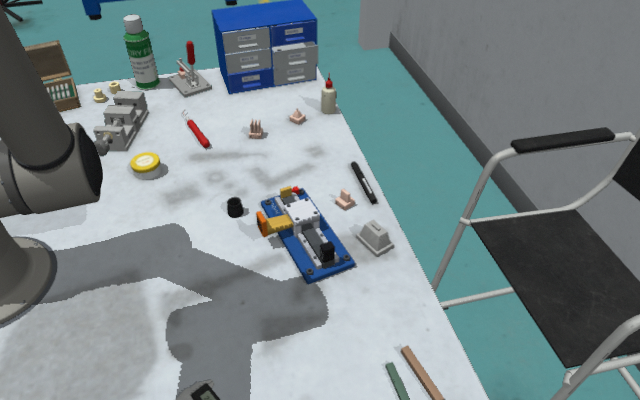

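The top view shows the fixture at about (325,212), with the post at (370,200), the tab at (330,242), the loupe at (286,262) and the red pointer at (284,207). I'll enlarge that area.

```bash
python3 - <<'E'
from h import *
z=np.load('pics/top0.npz'); show(z['im'],'top0c',(265,170,395,280),6)
for uv in [(370,200),(330,247),(286,262),(322,208)]: print(uv,atd('top0',uv).round(4))
E
```

```text
(370, 200) [ 0.6134 -0.1122  0.0657]
(330, 247) [ 0.5053 -0.0227  0.0732]
(286, 262) [ 0.4728  0.0756 -0.0019]
(322, 208) [ 0.5932 -0.0041  0.0595]
```

View pics/top0c.png

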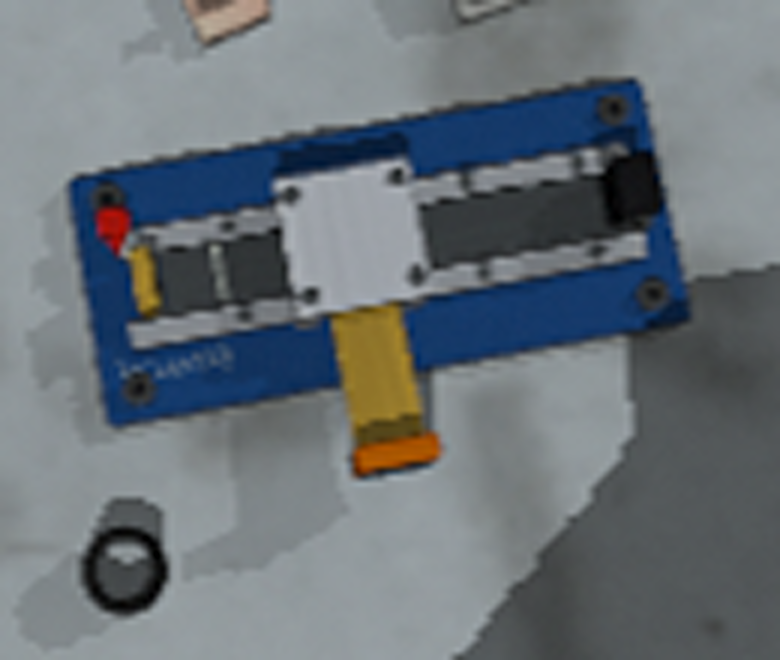

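The crop shows base corners at (72,182), (638,80), (690,315) and (110,425). The white line is at (218,272), the pointer tip at (120,252), the post top at (632,185), and the tab's outer edge runs (357,475)–(440,458).

```bash
cat >> h.py <<'E'
def fit(F,W):
    F,W=np.array(F),np.array(W); f=F-F.mean(0); w=W-W.mean(0)
    a=np.arctan2((f[:,0]*w[:,1]-f[:,1]*w[:,0]).sum(),(f*w).sum()); R=np.array([[np.cos(a),-np.sin(a)],[np.sin(a),np.cos(a)]])
    t=W.mean(0)-R@F.mean(0); return a,R,t,(W-(F@R.T+t))
E
python3 - <<'E'
from h import *
P=lambda u,v,h: atz('top0',(265+(u+.5)/6-.5,170+(v+.5)/6-.5),h)[:2]
F=[(50,105),(50,-130),(-50,-130),(-50,105),(26,25.5),(26,-25.5),(-26,25.5)]
px=[(72,182,.014),(638,80,.014),(690,315,.014),(110,425,.014),(275,182,.059),(410,157,.059),(300,318,.059)]
a,R,t,e=fit(np.array(F)/1000,[P(*p) for p in px]); print(a,t,(e*1000).round(1))
for n,p in dict(line=(218,272,.03),tip=(120,252,.03),post=(632,185,.065),tabL=(357,475,.075),tabR=(440,458,.075),loupe=(124,570,.032)).items():
    w=P(*p); print(n,w.round(4),'fix mm',(R.T@(w-t)*1000).round(1))
o=robot.get_obs(); from scipy.spatial.transform import Rotation as Ro
q=o['orientation']; print(Ro.from_quat(np.r_[q[1:],q[0]]).as_matrix().round(3))
E
```

```text
0.2086056132256962 [ 0.59106292 -0.00798964] [[-0.9 -2.6]
 [-1.6  1.6]
 [ 1.3  2.1]
 [ 1.4 -0.6]
 [-0.1  0.1]
 [ 0.4 -0.9]
 [-0.6  0.3]]
line [0.5805 0.0434] fix mm [ 0.3 52.5]
tip [0.5874 0.0815] fix mm [14.9 88.4]
post [ 0.6125 -0.1121] fix mm [  -0.6 -106.3]
tabL [ 0.5011 -0.0098] fix mm [-88.4  16.8]
tabR [ 0.5079 -0.0399] fix mm [-88. -14.]
loupe [0.4663 0.0753] fix mm [-104.8  107.3]
[[ 0.976  0.22  -0.   ]
 [ 0.22  -0.976  0.001]
 [ 0.    -0.001 -1.   ]]
```

```bash
cat >> h.py <<'E'
from scipy.spatial.transform import Rotation as Ro
A=0.2086;FR=np.array([[np.cos(A),-np.sin(A)],[np.sin(A),np.cos(A)]]);FT=np.array([.59106,-.00799])
def f2w(x,y): return FR@np.array([x,y])/1000+FT
def w2f(w): return FR.T@(np.array(w)[:2]-FT)*1000
def go(x,y,z):
    "tool-frame cm to TCP at fixture (x,y) mm, z m, and turn"
    o=robot.get_obs(); q=o['orientation']; M=Ro.from_quat(np.r_[q[1:],q[0]])
    G=np.array([[np.cos(A),np.sin(A),0],[np.sin(A),-np.cos(A),0],[0,0,-1]])
    d=np.r_[f2w(x,y),z]-o['tcp_pos']
    print('shift cm',(M.inv().apply(d)*100).round(2),'turn',(M.inv()*Ro.from_matrix(G)).as_rotvec().round(4),'now fix',w2f(o['tcp_pos']).round(1),o['tcp_pos'][2].round(4),'t',o['time_s'],'F',o['ft_force'].round(1))
E
python3 - <<'E'
from h import *
c=robot.calibration('wrist'); o=robot.get_obs(); C=-c['R'].T@c['t']; print(C-o['tcp_pos'],c['R'][2],c['K'][0,0])
go(0,50,.36); go(0,-150,.36)
E
```

```text
[ 0.08011613  0.01725317 -0.03057664] [-0.30659769 -0.06805285 -0.94940332] 328.7326188692059
shift cm [ 57.54 -43.7    4.48] turn [-0.0013 -0.0002  0.0132] now fix [-569.6 -394.6] 0.4041 t 0.1 F [ 0.1 -0.1  0.2]
shift cm [ 57.28 -23.7    4.45] turn [-0.0013 -0.0002  0.0132] now fix [-569.6 -394.6] 0.4041 t 0.1 F [ 0.1 -0.1  0.2]
```

{"name": "jog_arm", "arguments": {
  "increments": [
    [20,-16,2,0,0,0.013,0],
    [20,-16,2,0,0,0.013,0],
    [20,-16,2,0,0,0.013,0],
    [20,-16,2,0,0,0.013,0],
    [20,-16,2,0,0,0.013,0]
  ]
}}

```text
time_s: 0.6
tcp_pos: [0.2718, -0.3156, 0.3849]
orientation: [-0.0, 0.995, 0.104, 0.0]
ft_force: [0.7, -0.3, 0.5]
width: 0.144
finger_force: 0.0
```

{"name": "jog_arm", "arguments": {
  "increments": [
    [20,-16,2,0,0,0,0],
    [20,-16,2,0,0,0,0],
    [20,-16,2,0,0,0,0],
    [20,-16,2,0,0,0,0],
    [20,-16,2,0,0,0,0]
  ]
}}

```text
time_s: 1.1
tcp_pos: [0.4301, -0.1228, 0.3656]
orientation: [0.0, 0.995, 0.104, -0.0]
ft_force: [1.0, -0.9, 0.2]
width: 0.001
finger_force: 0.0
```

```bash
python3 - <<'E'
from h import *
go(0,70,.33)
E
```

```text
shift cm [ 18.13 -14.9    3.55] turn [0.0002 0.0001 0.0003] now fix [-181.3  -79. ] 0.3656 t 1.1 F [ 1.  -0.9  0.2]
```

{"name": "jog_arm", "arguments": {
  "increments": [
    [18,-14.8,3.5,0,0,0,0],
    [18,-14.8,3.5,0,0,0,0],
    [18,-14.8,3.5,0,0,0,0],
    [18,-14.8,3.5,0,0,0,0],
    [18,-14.8,3.5,0,0,0,0]
  ]
}}

```text
time_s: 1.6
tcp_pos: [0.5758, 0.06, 0.3297]
orientation: [-0.0, 0.994, 0.105, -0.0]
ft_force: [0.8, -0.1, -0.5]
width: -0.003
finger_force: 0.0
```

```bash
python3 - <<'E'
from h import *
go(0,70,.33); snap('wrist','w1')
E
```

```text
shift cm [ 0.09 -0.03 -0.03] turn [-0.0005  0.0007  0.0018] now fix [-0.9 69.7] 0.3297 t 1.6 F [ 0.8 -0.1 -0.5]
```

View pics/w1.png

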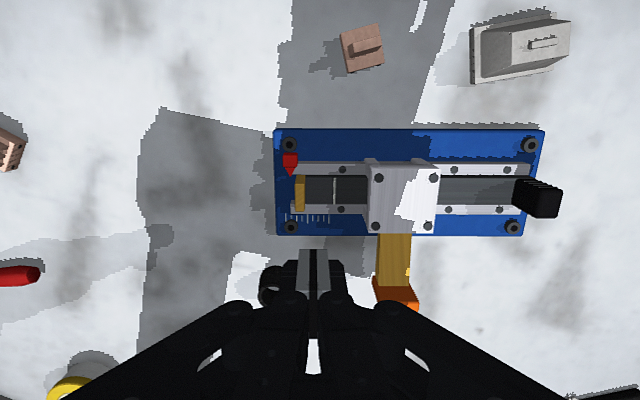

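The wrist view has the fixture nearly square to the image, with the pointer tip near (291,176), the line near (334,190) and the post top near (537,185). I'll enlarge both parts.

```bash
python3 - <<'E'
from h import *
im=np.load('pics/w1.npz')['im']; a=im[140:220,270:370]; b=im[160:240,500:560]
show(np.hstack([a,b]),'w1c',None,5)
E
```

```text
(no output)
```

View pics/w1c.png

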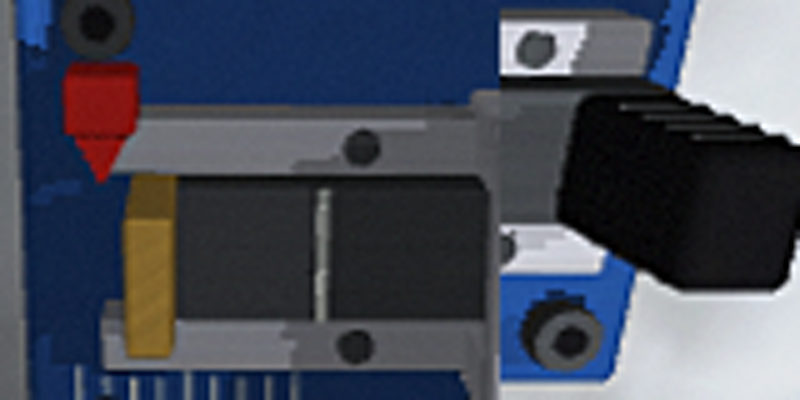

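The pointer tip is at crop (102,183) and the line's middle at (323,255). The post's top face is black and hard to read, so I'll use depth for it.

```bash
python3 - <<'E'
from h import *
tip=(270+102.5/5-.5,140+183/5-.5); 
for v in (192,255,316):
    l=atz('w1',(270+323.5/5-.5,140+v/5-.5),.03)[:2]; print('line',w2f(l))
print('tip',w2f(atz('w1',tip,.030)))
px=[(274.5,129),(545,131),(522.5,236.5),(276,236.5)]
print('corners',[w2f(atz('w1',p,.014)).round(1) for p in px])
z=np.load('pics/w1.npz');K=[]
for v in range(160,240,1):
  for u in range(500,575,1):
    if z['d'][v,u]>0:
      p=atd('w1',(u,v)); 
      if .058<p[2]<.072: K.append([*w2f(p),p[2]*1000])
K=np.array(K);print(len(K),np.percentile(K,[2,50,98],axis=0).round(1))
go(0,-135,.24)
E
```

```text
line [14.84326305 53.89616768]
line [ 3.80274783 53.64565342]
line [-7.15397005 53.39701423]
tip [16.29983688 91.01592568]
corners [array([ 53.4, 104.5]), array([  52.3, -125.6]), array([ -45.7, -126.2]), array([-46.4, 106.5])]
805 [[  -7.9 -114.9   58.7]
 [   4.3 -104.5   63. ]
 [  14.9  -97.6   64.6]]
shift cm [-0.22 20.73  8.84] turn [-0.0021 -0.0009  0.0034] now fix [ 1.4 72.1] 0.3288 t 1.65 F [-0.5  2.1  0.1]
```

{"name": "jog_arm", "arguments": {
  "increments": [
    [0,22,6,0,0,0,0],
    [0,22,6,0,0,0,0],
    [0,22,6,0,0,0,0],
    [0,22,6,0,0,0,0],
    [0,22,6,0,0,0,0]
  ]
}}

```text
time_s: 2.15
tcp_pos: [0.6201, -0.1616, 0.269]
orientation: [-0.0, 0.995, 0.103, -0.001]
ft_force: [0.5, 0.2, 0.1]
width: 0.003
finger_force: 0.0
```

{"name": "jog_arm", "arguments": {
  "increments": [
    [0,0,2,0,0,0,0],
    [0,0,5,0,0,0,0],
    [0,0,5,0,0,0,0],
    [0,0,5,0,0,0,0]
  ]
}}

```text
time_s: 2.55
tcp_pos: [0.6202, -0.1579, 0.2205]
orientation: [-0.0, 0.995, 0.104, -0.001]
ft_force: [0.2, 0.4, 0.4]
width: -0.002
finger_force: 0.0
```

```bash
python3 - <<'E'
from h import *
go(1,-130,.218)
E
```

```text
shift cm [ 0.36 -2.27  0.25] turn [-0.0008  0.0014  0.0002] now fix [  -2.6 -152.7] 0.2205 t 2.55 F [0.2 0.4 0.4]
```

{"name": "jog_arm", "arguments": {
  "increments": [
    [0.3,-1,0.2,0,0,0,0],
    [0.3,-1.8,0.2,0,0,0,0],
    [0.3,-1.8,0.2,0,0,0,0]
  ]
}}

```text
time_s: 2.85
tcp_pos: [0.6195, -0.1379, 0.2199]
orientation: [0.0, 0.994, 0.105, 0.001]
ft_force: [-0.2, -0.4, 0.0]
width: -0.0
finger_force: 0.0
```

{"name": "jog_arm", "arguments": {
  "increments": [
    [0,-0.3,0,0,0,0,0],
    [0,-0.6,0,0,0,0,0],
    [0,-0.9,0,0,0,0,0],
    [0,-1.2,0,0,0,0,0],
    [0,-1.2,0,0,0,0,0]
  ]
}}

```text
time_s: 3.35
tcp_pos: [0.6173, -0.1287, 0.2197]
orientation: [0.001, 0.995, 0.104, 0.001]
ft_force: [0.7, -4.6, 2.4]
width: 0.003
finger_force: 2.2
```

```bash
python3 - <<'E'
from h import *
go(1,-130,.218)
E
```

```text
shift cm [0.03 0.65 0.17] turn [ 0.0027 -0.002   0.0001] now fix [   0.7 -123.5] 0.2197 t 3.35 F [ 0.7 -4.6  2.4]
```

{"name": "jog_arm", "arguments": {
  "increments": [
    [0,-0.6,0,0,0,0,0],
    [0,-1.2,0,0,0,0,0],
    [0,-1.8,0,0,0,0,0],
    [0,-2.4,0,0,0,0,0],
    [0,-2.4,0,0,0,0,0]
  ]
}}

```text
time_s: 3.85
tcp_pos: [0.6123, -0.1046, 0.2196]
orientation: [0.001, 0.995, 0.104, 0.001]
ft_force: [1.4, -2.3, 2.8]
width: -0.003
finger_force: 1.3
```

```bash
python3 - <<'E'
from h import *
go(1,-130,.218); snap('wrist','w2'); snap('side','s2'); snap('top','t2')
L=[np.load(f'pics/{k}.npz')['im'] for k in('w2','s2','t2')]
a=cv2.resize(L[0],(640,400)); b=cv2.resize(L[1][170:290,230:390],(480,360),interpolation=cv2.INTER_CUBIC)
c=np.zeros((580,800,3),np.uint8); c[:200,:320]=cv2.resize(L[0],(320,200)); c[:360,320:]=b; c[360:580,:260]=cv2.resize(L[2][170:280,265:395],(260,220)); 
show(c,'c2')
E
```

```text
shift cm [0.02 3.11 0.17] turn [ 0.0016 -0.0017  0.0004] now fix [  0.8 -98.9] 0.2196 t 3.85 F [ 1.4 -2.3  2.8]
```

View pics/c2.png

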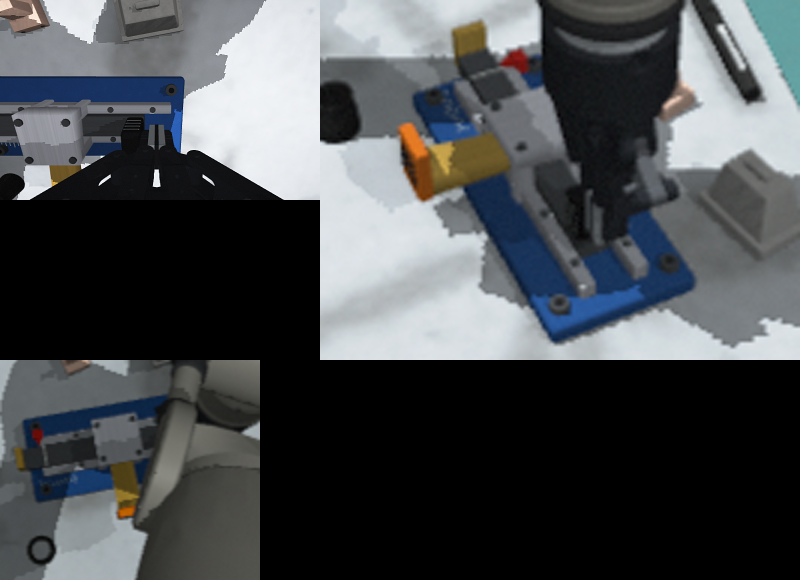

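The bar has moved and the stop plate is now beyond the pointer. The top camera still sees the line end, so I'll enlarge that.

```bash
python3 - <<'E'
from h import *
a=np.load('pics/t2.npz')['im'][200:245,270:330]; b=np.load('pics/s2.npz')['im'][170:220,260:320]
z=lambda i:cv2.resize(i,(400,320),interpolation=cv2.INTER_CUBIC)
w=np.load('pics/w2.npz')['im'][140:320,0:225]
c=np.hstack([z(a),z(b)]); show(c,'c3')
E
```

```text
(no output)
```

View pics/c3.png

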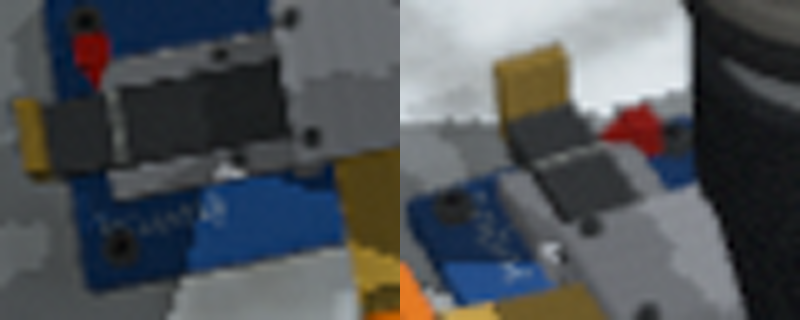

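In the top crop, the pointer tip is at (98,90) and the line runs from (112,85) to (122,160), so it is still short of the tip.

```bash
python3 - <<'E'
from h import *
P=lambda u,v: w2f(atz('t2',(270+(u+.5)/6.6667-.5,200+(v+.5)/7.111-.5),.03)).round(1)
print(P(98,90),P(113,90),P(122,158),P(117,123))
Q=lambda u,v: w2f(atz('s2',(260+(u+.5)/6.6667-.5,170+(v+.5)/6.4-.5),.03)).round(1)
print(Q(605,138),Q(592,146),Q(530,164))  # dummy
Q=lambda u,v: w2f(atz('s2',(260+(u-400+.5)/6.6667-.5,170+(v+.5)/6.4-.5),.03)).round(1)
print(Q(602,134),Q(592,147),Q(532,164))
go(1,-93,.218)
E
```

```text
[13.6 89.3] [12.6 84.2] [-10.  85.] [ 1.7 84.7]
[124.9  32.5] [119.3  30.8] [97.7 31.6]
[11.2 89.8] [ 5.8 85.3] [-14.4  85.9]
shift cm [ 0.03 -0.61  0.12] turn [ 0.0008 -0.0011  0.0001] now fix [  0.7 -99.1] 0.2192 t 4.0 F [ 1.9 -2.3  2.6]
```

{"name": "jog_arm", "arguments": {
  "increments": [
    [0,-0.1,0,0,0,0,0],
    [0,-0.2,0,0,0,0,0],
    [0,-0.3,0,0,0,0,0],
    [0,-0.35,0,0,0,0,0],
    [0,-0.35,0,0,0,0,0]
  ]
}}

```text
time_s: 4.5
tcp_pos: [0.6116, -0.1018, 0.2193]
orientation: [0.001, 0.995, 0.104, 0.001]
ft_force: [1.2, -5.2, 3.0]
width: -0.0
finger_force: 2.8
```

```bash
python3 - <<'E'
from h import *
go(1,-93,.218); snap('side','s3');snap('top','t3')
a=np.load('pics/t3.npz')['im'][200:245,270:330]; b=np.load('pics/s3.npz')['im'][170:220,260:320]
z=lambda i:cv2.resize(i,(400,320),interpolation=cv2.INTER_CUBIC)
show(np.hstack([z(a),z(b)]),'c4')
E
```

```text
shift cm [ 0.03 -0.3   0.13] turn [ 0.0018 -0.0013 -0.0001] now fix [  0.7 -96. ] 0.2193 t 4.5 F [ 1.2 -5.2  3. ]
```

View pics/c4.png

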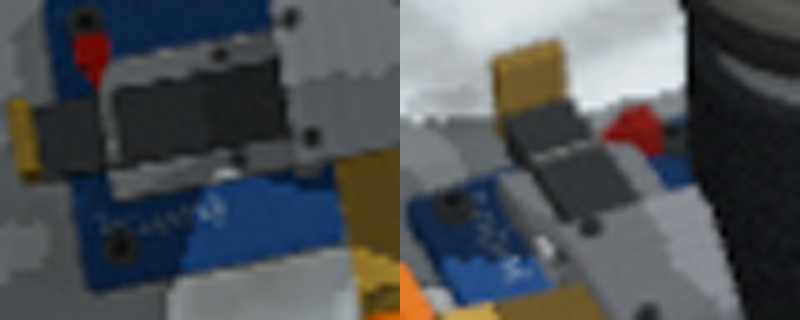

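The line is about 5 crop px, or 2 mm, short of the tip. I'll creep another 1.5 mm, then retreat and check with the wrist camera.

{"name": "jog_arm", "arguments": {
  "increments": [
    [0,-0.05,0,0,0,0,0],
    [0,-0.1,0,0,0,0,0],
    [0,-0.15,0,0,0,0,0],
    [0,-0.15,0,0,0,0,0],
    [0,-0.15,0,0,0,0,0]
  ]
}}

```text
time_s: 5.1
tcp_pos: [0.6113, -0.1004, 0.2192]
orientation: [0.001, 0.995, 0.104, 0.001]
ft_force: [1.0, -5.1, 3.5]
width: 0.0
finger_force: 2.9
```

{"name": "jog_arm", "arguments": {
  "increments": [
    [0,1.5,0,0,0,0,0],
    [0,1.5,-5,0,0,0,0],
    [0,1.5,-10,0,0,0,0],
    [0,-3,-11,0,0,0,0],
    [0,-8,-11,0,0,0,0]
  ]
}}

```text
time_s: 5.6
tcp_pos: [0.5947, -0.0223, 0.331]
orientation: [0.0, 0.995, 0.102, 0.002]
ft_force: [1.2, 0.9, -0.8]
width: -0.004
finger_force: 0.0
```

{"name": "jog_arm", "arguments": {
  "increments": [
    [0,-5,0,0,0,0,0],
    [0,-10,0,0,0,0,0],
    [0,-10,1,0,0,0,0],
    [0,-10,1,0,0,0,0],
    [0,-10,1,0,0,0,0]
  ]
}}

```text
time_s: 6.1
tcp_pos: [0.5739, 0.0755, 0.3182]
orientation: [0.0, 0.995, 0.104, -0.001]
ft_force: [0.0, -0.3, 0.1]
width: 0.0
finger_force: 0.0
```

```bash
python3 - <<'E'
from h import *
go(0,88,.318); snap('wrist','w3')
z=np.load('pics/w3.npz'); print(z['im'].shape)
def pix(x,y,h):
    w=np.r_[f2w(x,y),h]; return cv2.projectPoints(w[None],cv2.Rodrigues(z['R'])[0],z['t'],z['K'],z['distortion'])[0].ravel()
u,v=pix(10,89,.03).astype(int); print(u,v); show(z['im'],'w3c',(u-40,v-30,u+40,v+30),10)
E
```

```text
shift cm [-0.05 -0.28  0.02] turn [-0.0001  0.0016 -0.0006] now fix [ 0.5 85.2] 0.3182 t 6.1 F [ 0.  -0.3  0.1]
(400, 640, 3)
306 185
```

View pics/w3c.png

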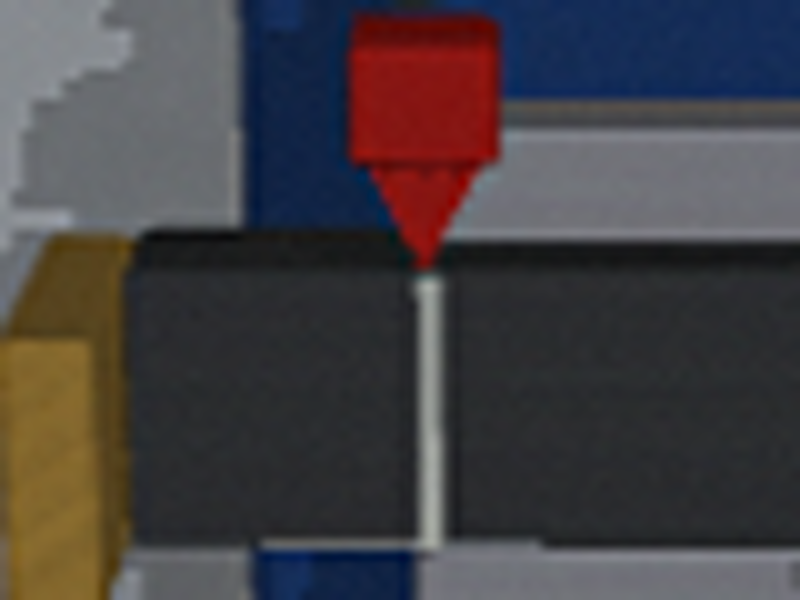

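The tip is at (425,270) and the line's middle at x≈430, about 0.4 mm short, so the bar is on the mark. Next is the wedge tab.

```bash
python3 - <<'E'
from h import *
go(-130,0,.3); go(-130,0,.225)
E
```

```text
shift cm [-13.04   8.5    1.86] turn [-0.      0.0009 -0.0014] now fix [ 0.6 84.8] 0.3185 t 6.15 F [-0.7  0.  -0. ]
shift cm [-13.04   8.5    9.36] turn [-0.      0.0009 -0.0014] now fix [ 0.6 84.8] 0.3185 t 6.15 F [-0.7  0.  -0. ]
```

{"name": "jog_arm", "arguments": {
  "increments": [
    [-13,8.5,1,0,0,0,0],
    [-13,8.5,1,0,0,0,0],
    [-13,8.5,1,0,0,0,0],
    [-13,8.5,1,0,0,0,0],
    [-13,8.5,1,0,0,0,0]
  ]
}}

```text
time_s: 6.65
tcp_pos: [0.4638, -0.0357, 0.3093]
orientation: [0.0, 0.995, 0.102, 0.0]
ft_force: [0.7, 0.8, 0.5]
width: 0.004
finger_force: 0.0
```

```bash
python3 - <<'E'
from h import *
go(-130,0,.225)
E
```

```text
shift cm [ 0.02 -0.08  8.43] turn [ 0.0003 -0.0007 -0.0045] now fix [-130.3   -0.8] 0.3093 t 6.65 F [0.7 0.8 0.5]
```

{"name": "jog_arm", "arguments": {
  "increments": [
    [0,0,4,0,0,0,0],
    [0,0,8.4,0,0,0,0],
    [0,0,8.4,0,0,0,0],
    [0.5,0,8.4,0,0,0,0],
    [1,0,8.4,0,0,0,0]
  ]
}}

```text
time_s: 7.15
tcp_pos: [0.4756, -0.0315, 0.2267]
orientation: [0.001, 0.995, 0.104, 0.002]
ft_force: [-0.1, -0.3, 0.3]
width: -0.004
finger_force: 0.0
```

{"name": "jog_arm", "arguments": {
  "increments": [
    [0.5,0,0,0,0,0,0],
    [1,0,0,0,0,0,0],
    [1.5,0,0,0,0,0,0],
    [2,0,0,0,0,0,0],
    [2.5,0,0,0,0,0,0]
  ]
}}

```text
time_s: 7.65
tcp_pos: [0.4984, -0.0263, 0.2247]
orientation: [0.0, 0.995, 0.104, -0.001]
ft_force: [-2.7, -1.3, -1.7]
width: -0.001
finger_force: 1.1
```

{"name": "jog_arm", "arguments": {
  "increments": [
    [0.3,0,0,0,0,0,0],
    [0.6,0,0,0,0,0,0],
    [0.6,0,0,0,0,0,0]
  ]
}}

```text
time_s: 7.95
tcp_pos: [0.5044, -0.025, 0.2246]
orientation: [-0.0, 0.995, 0.104, -0.0]
ft_force: [-1.8, 0.1, -0.0]
width: 0.001
finger_force: 0.4
```

{"name": "jog_arm", "arguments": {
  "increments": [
    [0.15,0,0,0,0,0,0],
    [0.3,0,0,0,0,0,0],
    [0.3,0,0,0,0,0,0]
  ]
}}

```text
time_s: 8.25
tcp_pos: [0.5072, -0.0244, 0.2247]
orientation: [-0.0, 0.995, 0.104, -0.0]
ft_force: [-2.1, 0.7, -0.4]
width: 0.002
finger_force: 0.8
```

{"name": "jog_arm", "arguments": {
  "increments": [
    [0.1,0,0,0,0,0,0],
    [0.2,0,0,0,0,0,0],
    [0.2,0,0,0,0,0,0]
  ]
}}

```text
time_s: 8.55
tcp_pos: [0.5092, -0.024, 0.2248]
orientation: [0.0, 0.995, 0.104, 0.0]
ft_force: [-2.7, -0.3, -1.1]
width: 0.0
finger_force: 0.8
```

{"name": "jog_arm", "arguments": {
  "increments": [
    [0.1,0,0,0,0,0,0],
    [0.15,0,0,0,0,0,0],
    [0.15,0,0,0,0,0,0]
  ]
}}

```text
time_s: 8.85
tcp_pos: [0.5107, -0.0237, 0.2248]
orientation: [0.0, 0.995, 0.104, 0.0]
ft_force: [-1.1, 0.5, -1.5]
width: -0.002
finger_force: 0.9
```

{"name": "jog_arm", "arguments": {
  "increments": [
    [0.1,0,0,0,0,0,0],
    [0.15,0,0,0,0,0,0],
    [0.15,0,0,0,0,0,0]
  ]
}}

```text
time_s: 9.15
tcp_pos: [0.5121, -0.0234, 0.2248]
orientation: [0.0, 0.995, 0.104, 0.0]
ft_force: [-1.9, -1.0, -0.8]
width: 0.001
finger_force: 0.9
```

{"name": "jog_arm", "arguments": {
  "increments": [
    [0.1,0,0,0,0,0,0],
    [0.2,0,0,0,0,0,0],
    [0.2,0,0,0,0,0,0]
  ]
}}

```text
time_s: 9.45
tcp_pos: [0.5142, -0.023, 0.2248]
orientation: [0.0, 0.995, 0.104, 0.0]
ft_force: [-1.5, 0.1, -2.0]
width: -0.0
finger_force: 0.8
```

{"name": "jog_arm", "arguments": {
  "increments": [
    [0.1,0,0,0,0,0,0],
    [0.2,0,0,0,0,0,0],
    [0.2,0,0,0,0,0,0]
  ]
}}

```text
time_s: 9.75
tcp_pos: [0.5161, -0.0226, 0.2248]
orientation: [0.0, 0.995, 0.104, 0.0]
ft_force: [-1.6, 0.1, -1.5]
width: 0.004
finger_force: 0.8
```

{"name": "jog_arm", "arguments": {
  "increments": [
    [0.1,0,0,0,0,0,0],
    [0.2,0,0,0,0,0,0],
    [0.2,0,0,0,0,0,0]
  ]
}}

```text
time_s: 10.05
tcp_pos: [0.518, -0.0222, 0.2248]
orientation: [0.0, 0.995, 0.104, 0.0]
ft_force: [-1.4, 0.6, -1.8]
width: -0.003
finger_force: 0.8
```

{"name": "jog_arm", "arguments": {
  "increments": [
    [0.1,0,0,0,0,0,0],
    [0.2,0,0,0,0,0,0],
    [0.2,0,0,0,0,0,0]
  ]
}}

```text
time_s: 10.35
tcp_pos: [0.52, -0.0217, 0.2248]
orientation: [0.0, 0.995, 0.104, 0.0]
ft_force: [-1.4, -0.3, -1.7]
width: 0.0
finger_force: 0.8
```

{"name": "jog_arm", "arguments": {
  "increments": [
    [0.1,0,0,0,0,0,0],
    [0.2,0,0,0,0,0,0],
    [0.2,0,0,0,0,0,0]
  ]
}}

```text
time_s: 10.65
tcp_pos: [0.522, -0.0213, 0.2248]
orientation: [0.0, 0.995, 0.104, 0.0]
ft_force: [-2.0, 0.2, 0.3]
width: -0.004
finger_force: 0.8
```

{"name": "jog_arm", "arguments": {
  "increments": [
    [0.1,0,0,0,0,0,0],
    [0.2,0,0,0,0,0,0],
    [0.2,0,0,0,0,0,0]
  ]
}}

```text
time_s: 10.95
tcp_pos: [0.5239, -0.0209, 0.2248]
orientation: [0.0, 0.995, 0.104, 0.0]
ft_force: [-2.2, -0.4, -1.7]
width: 0.001
finger_force: 0.8
```

{"name": "jog_arm", "arguments": {
  "increments": [
    [0.1,0,0,0,0,0,0],
    [0.2,0,0,0,0,0,0],
    [0.2,0,0,0,0,0,0]
  ]
}}

```text
time_s: 11.25
tcp_pos: [0.5257, -0.0205, 0.2247]
orientation: [0.0, 0.995, 0.104, -0.0]
ft_force: [-2.5, -0.6, -0.8]
width: 0.003
finger_force: 1.3
```

{"name": "jog_arm", "arguments": {
  "increments": [
    [0.1,0,0,0,0,0,0],
    [0.1,0,0,0,0,0,0]
  ]
}}

```text
time_s: 11.45
tcp_pos: [0.5262, -0.0204, 0.2247]
orientation: [0.0, 0.995, 0.104, -0.001]
ft_force: [-6.0, -0.8, -0.1]
width: 0.002
finger_force: 2.9
```

It's biting. I'll press on in small steps toward about 17 N.

{"name": "jog_arm", "arguments": {
  "increments": [
    [0.07,0,0,0,0,0,0],
    [0.07,0,0,0,0,0,0]
  ]
}}

```text
time_s: 11.65
tcp_pos: [0.5265, -0.0204, 0.2247]
orientation: [0.0, 0.995, 0.104, -0.002]
ft_force: [-7.7, -1.8, 3.2]
width: -0.001
finger_force: 4.0
```

{"name": "jog_arm", "arguments": {
  "increments": [
    [0.08,0,0,0,0,0,0],
    [0.15,0,0,0,0,0,0],
    [0.15,0,0,0,0,0,0]
  ]
}}

```text
time_s: 11.95
tcp_pos: [0.5273, -0.0202, 0.2247]
orientation: [-0.0, 0.995, 0.104, -0.003]
ft_force: [-11.6, -3.5, 5.9]
width: 0.005
finger_force: 6.1
```

{"name": "jog_arm", "arguments": {
  "increments": [
    [0.07,0,0,0,0,0,0],
    [0.14,0,0,0,0,0,0],
    [0.14,0,0,0,0,0,0]
  ]
}}

```text
time_s: 12.25
tcp_pos: [0.528, -0.0201, 0.2247]
orientation: [-0.0, 0.995, 0.104, -0.004]
ft_force: [-15.8, -5.2, 8.5]
width: 0.002
finger_force: 8.2
```

{"name": "jog_arm", "arguments": {
  "increments": [
    [0.06,0,0,0,0,0,0],
    [0.06,0,0,0,0,0,0],
    [0.06,0,0,0,0,0,0]
  ]
}}

```text
time_s: 12.55
tcp_pos: [0.5282, -0.0201, 0.2246]
orientation: [-0.0, 0.995, 0.105, -0.005]
ft_force: [-17.2, -7.3, 10.8]
width: 0.004
finger_force: 9.2
```

{"name": "jog_arm", "arguments": {
  "increments": [
    [-0.2,0,0,0,0,0,0],
    [-0.5,0,0,0,0,0,0],
    [-2,0,0,0,0,0,0],
    [-4,0,0,0,0,0,0],
    [-4,0,-5,0,0,0,0]
  ]
}}

```text
time_s: 13.05
tcp_pos: [0.4886, -0.0275, 0.2705]
orientation: [-0.002, 0.995, 0.104, -0.006]
ft_force: [1.5, 0.2, -0.7]
width: 0.0
finger_force: 0.0
```

{"name": "jog_arm", "arguments": {
  "increments": [
    [0,0,-5,0,0,0,0],
    [3,-8,-6,0,0,0,0],
    [7,-8,-6,0,0,0,0],
    [12,-8,-6,0,0,0,0],
    [14,-8,-6,0,0,0,0]
  ]
}}

```text
time_s: 13.55
tcp_pos: [0.6145, 0.0818, 0.336]
orientation: [-0.0, 0.994, 0.105, 0.003]
ft_force: [1.1, -0.5, 0.0]
width: 0.001
finger_force: 0.0
```

```bash
python3 - <<'E'
from h import *
go(0,85,.318); snap('wrist','w4')
z=np.load('pics/w4.npz')
w=np.r_[f2w(10,89),.03]; u,v=cv2.projectPoints(w[None],cv2.Rodrigues(z['R'])[0],z['t'],z['K'],z['distortion'])[0].ravel().astype(int); print(u,v); show(z['im'],'w4c',(u-50,v-30,u+30,v+30),10)
E
```

```text
shift cm [-4.17 -0.21  1.78] turn [ 0.0005 -0.0056  0.0024] now fix [41.6 83. ] 0.336 t 13.55 F [ 1.1 -0.5  0. ]
304 229
```

View pics/w4c.png

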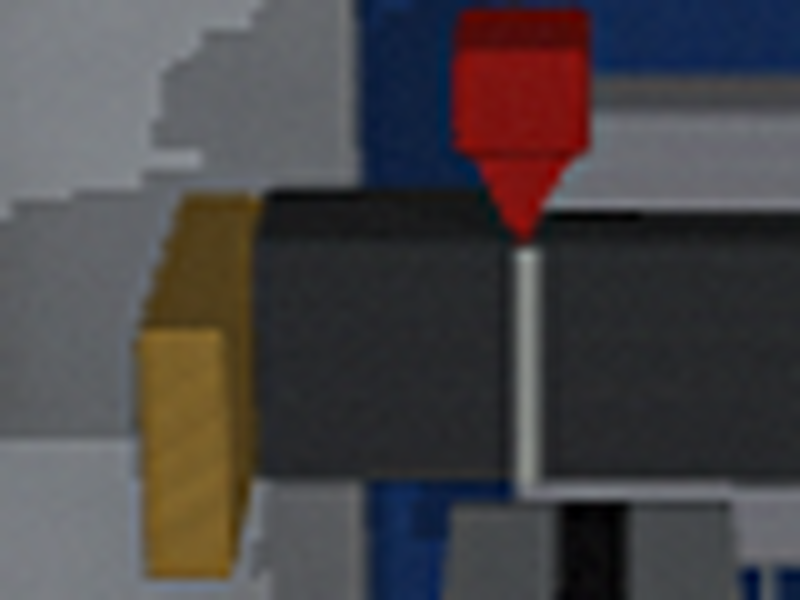

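The tip is at (522,243) and the line at (527,250), so the bar hasn't shifted. The gripper is clear, so I'll hand the job in.

```bash
python3 -c "
from cell import robot
print(robot.sign_off())"
```

```text
the job is handed in; nothing more can be done
None
```

I handed the job in: the bar's line is about 0.5 mm short of the pointer, the wedge is jammed with a push of about 18 N, and the electrode, core and loupe were not touched; sign-off gave no verdict.

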